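Put three mixed-up valves back in their own trays

TASK

The three ball valves were put back in the wrong trays: get each into the tray whose colour matches its lever, lying flat inside the rim, with the lever to either end. Each tray holds only one valve, so set one down in the empty grey tray on the way, and leave the grey tray empty at the end. Do not disturb the three brass fittings that stand behind the trays.

Things in the scene. Friction and masses are not known exactly. Their poses are not given: they have to be found in the camera images.
- valve_red: brass ball valve, red lever, loose, 0.3 kg, 50 (x) x 130 (y) x 72 high, lying in the green tray at the start. Origin: centre of underside of the whole. z up, y along the bore. Body in the +y half: a hex 50 wide at each end, a rounded middle 43 wide and high at y = +32; grip that across x from above, astride the lever, fingertips 10 to 18 above the underside. Lever (fixed): 18 wide, on top, to the -y end
- valve_green: silver-grey ball valve, green lever, loose, 0.3 kg, 50 (x) x 130 (y) x 72 high, lying in the blue tray at the start. Origin: centre of underside of the whole. z up, y along the bore. Body in the +y half: a hex 50 wide at each end, a rounded middle 43 wide and high at y = +32; grip that across x from above, astride the lever, fingertips 10 to 18 above the underside. Lever (fixed): 18 wide, on top, to the -y end
- valve_blue: silver-grey ball valve, blue lever, loose, 0.3 kg, 52 (x) x 138 (y) x 77 high, lying in the red tray at the start. Origin: centre of underside of the whole. z up, y along the bore. Body in the +y half: a hex 52 wide at each end, a rounded middle 45 wide and high at y = +34; grip that across x from above, astride the lever, fingertips 10 to 18 above the underside. Lever (fixed): 18 wide, on top, to the -y end
- tray_red: The red valve's shallow fixed tray, white rim, red bottom and end tab. Outside 166 (x) x 78 (y), inside 156 x 68: a valve lies in it lengthwise (valve y along tray x, lever to either end). Bottom's upper face at z = 5 mm, rim top at z = 11; the tab sticks out 13 at the -x end. Origin: centre of its underside
- tray_green: The green valve's shallow fixed tray, white rim, green bottom and end tab. Outside 166 (x) x 78 (y), inside 156 x 68: a valve lies in it lengthwise (valve y along tray x, lever to either end). Bottom's upper face at z = 5 mm, rim top at z = 11; the tab sticks out 13 at the -x end. Origin: centre of its underside
- tray_blue: The blue valve's shallow fixed tray, white rim, blue bottom and end tab. Outside 166 (x) x 78 (y), inside 156 x 68: a valve lies in it lengthwise (valve y along tray x, lever to either end). Bottom's upper face at z = 5 mm, rim top at z = 11; the tab sticks out 13 at the -x end. Origin: centre of its underside
- tray_grey: The spare, shallow fixed tray, white rim, grey bottom and end tab. Outside 166 (x) x 78 (y), inside 156 x 68: a valve lies in it lengthwise (valve y along tray x, lever to either end). Bottom's upper face at z = 5 mm, rim top at z = 11; the tab sticks out 13 at the -x end. Origin: centre of its underside
- cap_a: bystander: brass hex cap, domed, 41x47x25; leave alone
- nipple_a: bystander: brass hex nipple, upright, 46x40x52; leave alone
- union_a: bystander: brass union, 54x54x48; leave alone

How it is judged (in metres and radians):
On the way:
1. one of the valves has been set down and released in the grey tray (((horizontal distance between valve_red and tray_grey below 0.02 m and z of valve_red in the frame of tray_grey between 0.001 and 0.009 m and angle between valve_red's own z axis and vertical below 0.06 rad and linear speed of valve_red below 0.02 m/s and contact force between the fingers and valve_red below 0.1 N) or (horizontal distance between valve_green and tray_grey below 0.02 m and z of valve_green in the frame of tray_grey between 0.001 and 0.009 m and angle between valve_green's own z axis and vertical below 0.06 rad and linear speed of valve_green below 0.02 m/s and contact force between the fingers and valve_green below 0.1 N) or (horizontal distance between valve_blue and tray_grey below 0.02 m and z of valve_blue in the frame of tray_grey between 0.001 and 0.009 m and angle between valve_blue's own z axis and vertical below 0.06 rad and linear speed of valve_blue below 0.02 m/s and contact force between the fingers and valve_blue below 0.1 N))), for 0.2 s.
At the end, for the whole second after the job is handed in: Each valve lies in the tray of its lever's colour: on the tray's bottom (underside 1 to 9 mm above the tray's own underside), within 3.4 degrees of level, its origin within 20 mm of the tray's centre seen from above, at rest and released; the grey tray is therefore empty (horizontal distance between valve_red and tray_red below 0.02 m and z of valve_red in the frame of tray_red between 0.001 and 0.009 m and angle between each of valve_red, valve_green, valve_blue's own z axis and vertical below 0.06 rad and linear speed of each of valve_red, valve_green, valve_blue below 0.02 m/s and contact force between the fingers and valve_red below 0.1 N and horizontal distance between valve_green and tray_green below 0.02 m and z of valve_green in the frame of tray_green between 0.001 and 0.009 m and contact force between the fingers and valve_green below 0.1 N and horizontal distance between valve_blue and tray_blue below 0.02 m and z of valve_blue in the frame of tray_blue between 0.001 and 0.009 m and contact force between the fingers and valve_blue below 0.1 N); the robot touches nothing.
It fails at once if the cap behind the trays is pushed more than 20 mm (distance of cap_a from where it was at the start of the episode above 0.02 m).
It fails at once if the nipple behind the trays is pushed more than 20 mm (distance of nipple_a from where it was at the start of the episode above 0.02 m).
It fails at once if the union behind the trays is pushed more than 20 mm (distance of union_a from where it was at the start of the episode above 0.02 m).
It also fails if it takes over 106 s, if anything falls off the work surface, if the arm or the gripper's body presses on something with over 40 N, if the wrist force passes 120 N, or if a joint passes its speed limit or range.

ROBOT

A 6-joint arm with a two-finger parallel gripper is mounted at the origin on a cart in front of the work surface, level with it; the furniture and walls round the work are solid. World frame = base frame: x ahead of the robot, y to its left, z up, the work surface at z = 0. Lengths are in mm, angles in rad, forces in N, time in s.
With the tool pointing down it reaches from about 375 to 825 mm from the base axis. Payload 5.5 kg.
Tool frame: the origin (TCP) lies on the front face of the gripper's body, between the roots of the fingers; the fingertips stand 73 mm ahead of it and the grasp point (between the pads) lies 54 mm ahead of it (ctrl.nose_length is the distance from the TCP to the fingertips, in mm); z points along the fingers, y is the line along which they close (so a half turn about z gives the same grasp; the last joint's range is limited). The gripper opens to 85 mm and grips with 20 to 120 N. Pads are 22 mm wide; open, the fingers measure 114 mm over their backs; the gripper's body (76 mm by 85 mm) begins 54 mm behind the grasp point. The pads swing forward as they close: fully open they stand 13 mm farther back than shut.
Start: joints at [-1.247, 0.314, -0.047, 1.21, 0, 1.571], TCP at [190.899, -568.817, 303.899] pointing down, gripper open.
Joint ranges: [-2.67, 2.67], [-0.69, 1.73], [-1.03, 1.25], [-2.08, 2.16], [-1.42, 1.45], [-3.14, 3.14]. Speed limits (rad/s): [2.39, 2.39, 3.01, 3.14, 3.14, 3.14].

INTERFACE

Orientations are given as a rotation vector (axis times angle).
In Python, from rig import ctrl gives the robot as it stands.
- The arm moves only by the tool drive_tool, never from a script. Its argument "rows" is a list of rows, each a list of 3 entries, a list of its own where there are three numbers: the gripper's target within -1 to 1 (fully open at 1, half-way at 0, shut at -1), then the shift along the tool's x, y, z in units of 250 mm (1.0 is 250 mm), then the turn, a rotation vector about the tool's x, y, z in units of pi/2 rad (1.0 is pi/2 rad). A call has 1 to 5 rows; each row shifts and turns the commanded pose from where the row before left it, along the tool's axes as they then stand; what a row does not reach is not made up. A row lasts 1/8 s, in which the tool goes at most 62.5 mm and 10.7 degrees, less where a joint would pass 70% of its speed; a pose out of reach is approached as far as the arm can. A call with a number of a shift or a turn outside -1 to 1 is refused whole. A call with a gripper value outside its range is refused whole. The fingers move at their own pace and stop on an object; the grip force is fixed at half the most. Time passes only in rows, so rows that do not move let the fingers close. It gives the time, the measured TCP pose, the force, the opening and the grip force at its end, in the units of the state.
- ctrl.state(): the state, without advancing time (a new reading comes with each control period).
- ctrl.snapshot(name): name is "scene" or "top" or "wrist"; returns a dict with "pixels" (384x512x3 uint8, red, green, blue), "depth" (384x512 float32, mm along the optical axis (not along the pixel's ray), 0 where there is no reading), "K" (3x3 intrinsics, pixels), "distortion" ([k1, k2, p1, p2, k3] as OpenCV has them; the pictures are not rectified), "xyz" and "attitude" of the camera in the world. Camera axes: x right, y down, z forward; pixel columns grow to the right and rows downward; lengths in mm; the calibration is good to about 2 mm. A picture is of the moment at which its call begins.
- ctrl.sign_off(): hands the job in; it is judged then, once.
The state is a dict: "clock": time; "joint_positions": joint angles; "joint_velocities": joint speeds; "effort": joint torques, N m; "ee_pos": TCP position; "eef_rot": TCP orientation; "force": force on the tool from outside, world axes, zero at the start; "moment": the same for the moment, N m; "opening": finger opening in mm; "grip_force": force on a finger pad.
Only numpy, scipy, OpenCV 4.12 (cv2) and the standard library are available. Lean on these libraries where they do the work, as an engineer would, in place of code of your own. Each camera call takes 0.05 s, during which the arm holds its last target. There are 200 camera calls.

## Working session

There is one attempt and no reset: what is moved stays moved. The work goes in short steps, Python scripts to look and compute and a tool call to move; the robot and the scene stay as the last step left them, time stands still between calls to the robot, and variables do not carry over. Pictures are saved under pics/ and viewed, at most 14 in all, crops included, and the job is handed in when it is done.

Besides the shell and the picture viewer there is one more tool, called after "Call:" as a command line: name --argument value ..., lists and objects as JSON in quotes. drive_tool: Moves the arm, as the interface text tells. Its arguments: {"type":"object","properties":{"rows":{"type":"array","items":{"type":"array"}}},"required":["rows"]}

```bash
mkdir -p pics; cat > h.py <<'E'
import numpy as np,cv2
from scipy.spatial.transform import Rotation as R
from rig import ctrl
def snap(n,f=None):
    s=ctrl.snapshot(n)
    if f: cv2.imwrite('pics/'+f,s['pixels'][:,:,::-1])
    return s
def rot(a):
    a=np.array(a,float)
    return a if a.shape==(3,3) else R.from_rotvec(a).as_matrix()
def plane(s,uv,z):
    uv=np.array(uv,float).reshape(-1,1,2)
    n=cv2.undistortPoints(uv,np.array(s['K']),np.array(s['distortion']))[:,0]
    d=np.c_[n,np.ones(len(n))]@rot(s['attitude']).T
    c=np.array(s['xyz']); return c+d*((z-c[2])/d[:,2])[:,None]
def cloud(s):
    h,w=s['depth'].shape
    u,v=np.meshgrid(np.arange(w,dtype=float),np.arange(h,dtype=float))
    n=cv2.undistortPoints(np.c_[u.ravel(),v.ravel()].reshape(-1,1,2),np.array(s['K']),np.array(s['distortion']))[:,0]
    p=np.c_[n,np.ones(len(n))]*s['depth'].reshape(-1,1)
    return (p@rot(s['attitude']).T+np.array(s['xyz'])).reshape(h,w,3)
E
python3 - <<'E'
from h import *
for n in('top','scene'):
    s=snap(n,n+'0.png'); print(n,s['xyz'],s['attitude'],s['K'])
st=ctrl.state(); print(st)
E
```

```text
top [443.87555821   3.98715738 913.2680335 ] [-2.17808872  2.12530857 -0.16737367] [[364.64750216   0.         260.76375482]
 [  0.         364.64750216 187.90561837]
 [  0.           0.           1.        ]]
scene [193.34119989 644.03081526 532.65368263] [-0.62772057  2.49459168 -1.361526  ] [[397.92976296   0.         259.23030358]
 [  0.         397.92976296 195.4062838 ]
 [  0.           0.           1.        ]]
{'clock': 0.1, 'joint_positions': array([-1.24701529e+00,  3.14150758e-01, -4.79860516e-02,  1.21018922e+00,
       -1.42639331e-05,  1.57080505e+00]), 'joint_velocities': array([ 0.00038887, -0.00370697,  0.00149524, -0.00010735, -0.00143592,
       -0.00068974]), 'effort': array([ 3.01008849e-04, -5.40765560e+01,  3.40542805e+01,  1.11313490e-02,
       -3.49074173e-05,  4.51657325e-07]), 'ee_pos': array([ 190.75859789, -568.43749124,  303.12036362]), 'eef_rot': array([-3.09902870e+00, -5.06118923e-01,  4.09227849e-04]), 'force': array([ 0.21195143, -0.3464591 ,  0.3663901 ]), 'moment': array([-0.00711886, -0.03038341, -0.02581456]), 'grip_force': 0.0, 'opening': 85.06671837687219}
```

View pics/top0.png

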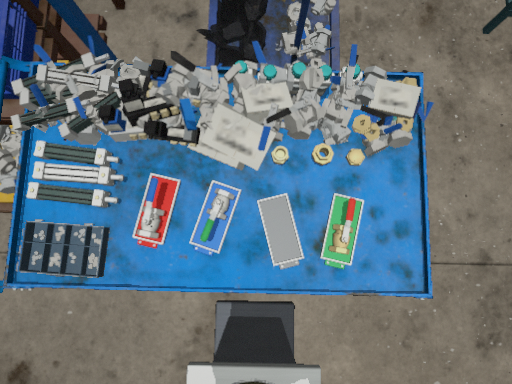

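View pics/scene0.png

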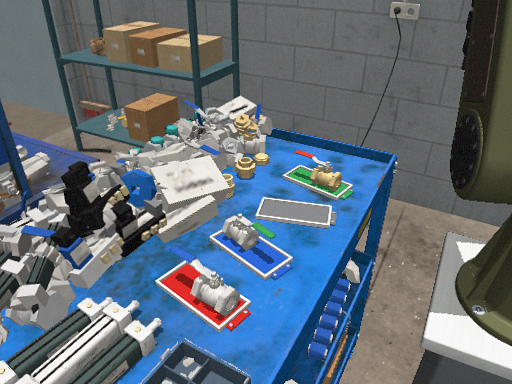

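Top view: trays red (156,209), blue (216,217), grey (281,230), green (342,230); the valves in red and green trays appear with levers up-image (+x), the one in blue with lever toward the robot. Bystanders at (280,155), (323,153), (355,157).

```bash
cat > m.py <<'E'
from h import *
def trays(s):
    C=cloud(s); hsv=cv2.cvtColor(s['pixels'],cv2.COLOR_RGB2HSV)
    out={}
    for n,c in dict(red=(156,209),blue=(216,217),grey=(281,230),green=(342,230)).items():
        m=((hsv[...,1]<70)&(hsv[...,2]>120)).astype(np.uint8)
        w=np.zeros_like(m); cv2.circle(w,c,46,1,-1); m&=w
        k,l,st,_=cv2.connectedComponentsWithStats(m,connectivity=8)
        # largest-extent component
        i=1+np.argmax(st[1:,2]*st[1:,3])
        v,u=np.nonzero(l==i)
        P=plane(s,np.c_[u,v],11)[:,:2].astype(np.float32)
        (cx,cy),(a,b),t=cv2.minAreaRect(P)
        B=cv2.boxPoints(((cx,cy),(a,b),t)); e=[B[1]-B[0],B[2]-B[1]]; e=max(e,key=np.linalg.norm)
        if e[0]<0:e=-e
        yaw=np.degrees(np.arctan2(e[1],e[0]))
        out[n]=(cx,cy,yaw,a,b)
    return out,C,hsv
if __name__=='__main__':
    s=snap('top'); T,C,hsv=trays(s)
    for n,t in T.items():
        print(n,np.round(t,1))
        a=np.radians(t[2]); d=C[...,:2]-np.array(t[:2]); X=d[...,0]*np.cos(a)+d[...,1]*np.sin(a); Y=-d[...,0]*np.sin(a)+d[...,1]*np.cos(a)
        ins=(abs(X)<76)&(abs(Y)<38); z=C[...,2]
        print(' floor z',np.median(z[ins&(z<14)]) if (ins&(z<14)).any() else None)
        col={'red':'green'}
        h=hsv[...,0];sat=hsv[...,1]
        hi=ins&(z>18)
        if hi.sum()<20: continue
        lev=hi&(sat>150)&(z>45); bod=hi&~lev
        for nm,mm in(('lever',lev),('body',bod)):
            P=np.c_[X[mm],Y[mm],z[mm]]
            if len(P): print(' ',nm,len(P),'mid x,y in tray',P.mean(0).round(1),'lo',np.percentile(P,3,axis=0).round(1),'hi',np.percentile(P,97,axis=0).round(1))
        W=C[...,:2][hi].astype(np.float32); r=cv2.minAreaRect(W); print('  rect',r)
    for c in((280,155),(323,153),(355,157)): print(C[c[1],c[0]].round())
    im=cv2.resize(s['pixels'][130:280,120:380],None,fx=3,fy=3,interpolation=cv2.INTER_CUBIC); cv2.imwrite('pics/c1.png',im[:,:,::-1])
E
python3 m.py
```

```text
red [518.  253.1 -12.1  80.5 167.4]
 floor z 5.274166007536337
  lever 147 mid x,y in tray [37.   2.2 80. ] lo [13.4 -4.6 76.9] hi [61.7  9.2 82.7]
  body 605 mid x,y in tray [-28.4  -4.2  52.1] lo [-68.1 -21.6  30. ] hi [47.7 17.5 79.5]
  rect ((516.4075927734375, 254.18641662597656), (50.07244110107422, 137.24066162109375), 78.75852966308594)
blue [502.6 106.4 -17.4  79.4 166.7]
 floor z 5.224875017999921
  lever 135 mid x,y in tray [-37.6   0.1  75.8] lo [-61.1  -7.1  71.6] hi [-15.5   8.   78.9]
  body 538 mid x,y in tray [24.6 -4.3 49.7] lo [-45.8 -23.2  28.6] hi [62.1 17.2 75.8]
  rect ((502.4364318847656, 105.51017761230469), (48.83921813964844, 129.9126739501953), 70.35545349121094)
grey [469.3 -56.1  15.5 177.8  79.4]
 floor z 4.949312701991062
green [ 475.4 -207.   -12.    78.2  174.3]
 floor z 5.111895840486909
  lever 143 mid x,y in tray [45.3  4.3 75.9] lo [22.7 -3.7 72.4] hi [67.7 11.5 78.9]
  body 551 mid x,y in tray [-18.1   5.9  48.2] lo [-53.6 -17.1  27.8] hi [27.9 23.4 73.6]
  rect ((485.11004638671875, -206.220458984375), (48.79822540283203, 129.84622192382812), 79.5927963256836)
[656. -50.  30.]
[ 671. -163.   -0.]
[ 657. -239.   25.]
```

View pics/c1.png

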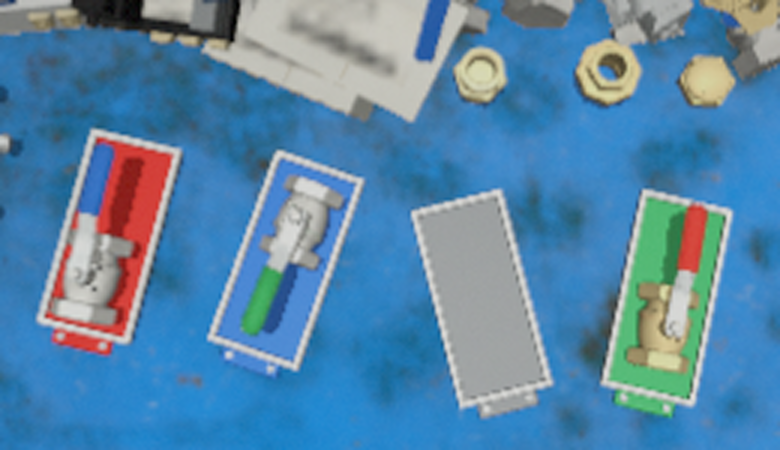

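```bash
cat > go.py <<'E'
import sys
from h import *
# go.py x y z yaw [step_mm]: rows taking the tool (x axis at yaw deg, z down) from the measured pose to the target
x,y,z,yaw=map(float,sys.argv[1:5]); step=float(sys.argv[5]) if len(sys.argv)>5 else 50
st=ctrl.state(); p=np.array(st['ee_pos']); Rm=R.from_rotvec(st['eef_rot'])
T=R.from_euler('z',yaw,degrees=True)*R.from_rotvec([np.pi,0,0])
rel=(Rm.inv()*T).as_rotvec(); d=np.array([x,y,z])-p
n=max(1,int(np.ceil(max(np.linalg.norm(d)/step,np.degrees(np.linalg.norm(rel))/9))))
print('at',p.round(1),'t',st['clock'],'nose',ctrl.nose_length,'n',n,'tilt-turn',rel.round(3))
for i in range(n):
    Ri=Rm*R.from_rotvec(rel*i/n)
    print((Ri.inv().apply(d/n)/250).round(3).tolist(),(rel/n/(np.pi/2)).round(3).tolist())
E
python3 go.py 453.6 -200.4 200 -10.4
```

```text
at [ 190.8 -568.5  303.2] t 0.15 nose 72.6 n 10 tilt-turn [-0.001  0.     0.505]
[0.147, -0.106, 0.041] [-0.0, 0.0, 0.032]
[0.141, -0.113, 0.041] [-0.0, 0.0, 0.032]
[0.135, -0.12, 0.041] [-0.0, 0.0, 0.032]
[0.129, -0.127, 0.041] [-0.0, 0.0, 0.032]
[0.122, -0.133, 0.041] [-0.0, 0.0, 0.032]
[0.115, -0.139, 0.041] [-0.0, 0.0, 0.032]
[0.108, -0.145, 0.041] [-0.0, 0.0, 0.032]
[0.101, -0.15, 0.041] [-0.0, 0.0, 0.032]
[0.093, -0.155, 0.041] [-0.0, 0.0, 0.032]
[0.085, -0.16, 0.041] [-0.0, 0.0, 0.032]
```

Call:
drive_tool --rows '[[1,[0.147,-0.106,0.04],[0,0,0.032]],[1,[0.14,-0.113,0.04],[0,0,0.032]],[1,[0.135,-0.12,0.04],[0,0,0.032]],[1,[0.13,-0.127,0.04],[0,0,0.032]],[1,[0.122,-0.133,0.04],[0,0,0.032]]]'

```text
clock: 0.78
ee_pos: [323.0, -383.6, 253.4]
eef_rot: [-3.139, -0.111, 0.0]
force: [0.5, 0.5, -0.1]
opening: 85.4
grip_force: 0.0
```

Call:
drive_tool --rows '[[1,[0.115,-0.14,0.04],[0,0,0.032]],[1,[0.108,-0.145,0.04],[0,0,0.032]],[1,[0.1,-0.15,0.04],[0,0,0.032]],[1,[0.093,-0.155,0.04],[0,0,0.032]],[1,[0.085,-0.16,0.04],[0,0,0.032]]]'

```text
clock: 1.4
ee_pos: [453.8, -199.3, 203.5]
eef_rot: [3.129, -0.283, -0.0]
force: [-0.3, -0.6, 0.5]
opening: 85.1
grip_force: 0.0
```

```bash
python3 - <<'E'
from h import *
s=snap('wrist','w1.png'); print(s['xyz'],s['attitude'])
C=cloud(s); hsv=cv2.cvtColor(s['pixels'],cv2.COLOR_RGB2HSV)
z=C[...,2]; d=np.hypot(C[...,0]-485,C[...,1]+206)
m=(z>20)&(z<85)&(d<90)
print(m.sum()); print(cv2.minAreaRect(C[...,:2][m].astype(np.float32)))
E
python3 go.py 453.6 -200.4 100 -10.4 30
```

```text
[ 521.37053311 -211.04181619  274.35780595] [ 1.8865242  -2.26342049 -0.31727265]
7675
((484.73876953125, -206.85079956054688), (49.39967727661133, 129.74342346191406), 79.49911499023438)
at [ 455.8 -195.5  202.4] t 1.45 nose 72.6 n 4 tilt-turn [-0.004 -0.     0.003]
[-0.001, 0.006, 0.102] [-0.001, -0.0, 0.0]
[-0.001, 0.005, 0.102] [-0.001, -0.0, 0.0]
[-0.001, 0.005, 0.102] [-0.001, -0.0, 0.0]
[-0.001, 0.005, 0.102] [-0.001, -0.0, 0.0]
```

View pics/w1.png

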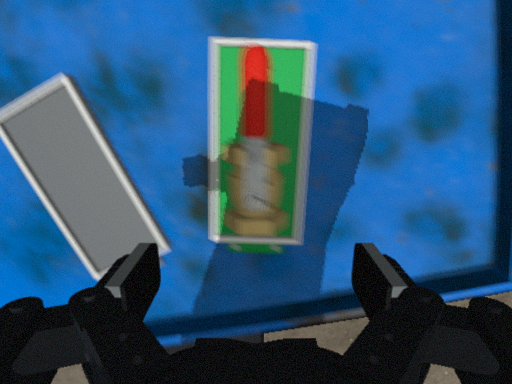

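Wrist view: red valve (lever 257,50–135, body 258,190) between the fingers, agreeing with the top estimate within 1 mm. Descending.

Call:
drive_tool --rows '[[1,[-0.001,0.006,0.1],[0,0,0]],[1,[-0.001,0.006,0.1],[0,0,0]],[1,[-0.001,0.006,0.1],[0,0,0]],[1,[0,0.004,0.04],[0,0,0]],[1,[0,0,0],[0,0,0]]]'

```text
clock: 2.08
ee_pos: [451.0, -205.9, 118.5]
eef_rot: [-3.129, 0.281, 0.002]
force: [-0.1, -0.3, 1.4]
opening: 85.2
grip_force: 0.0
```

```bash
python3 go.py 453.4 -200.8 90 -10.4 30
```

```text
at [ 451.  -205.9  118.5] t 2.075 nose 72.6 n 1 tilt-turn [-0.     0.001  0.002]
[0.006, -0.022, 0.114] [-0.0, 0.001, 0.002]
```

Call:
drive_tool --rows '[[1,[0.006,-0.022,0.05],[0,0,0]],[1,[0,0,0.064],[0,0,0]],[1,[0,0,0],[0,0,0]],[1,[0,0,0],[0,0,0]]]'

```text
clock: 2.58
ee_pos: [453.9, -200.7, 90.3]
eef_rot: [-3.129, 0.28, 0.001]
force: [0.2, 0.1, 0.9]
opening: 85.3
grip_force: 0.0
```

Call:
drive_tool --rows '[[-1,[0,0,0],[0,0,0]],[-1,[0,0,0],[0,0,0]],[-1,[0,0,0],[0,0,0]],[-1,[0,0,0],[0,0,0]],[-1,[0,0,0],[0,0,0]]]'

```text
clock: 3.2
ee_pos: [454.1, -201.2, 91.2]
eef_rot: [3.128, -0.281, 0.001]
force: [-2.8, 0.0, 7.4]
opening: 38.9
grip_force: 59.4
```

Call:
drive_tool --rows '[[-1,[0,0,-0.05],[0,0,0]],[-1,[0,0,-0.1],[0,0,0]],[-1,[0,0,-0.15],[0,0,0]],[-1,[0,0,-0.12],[0,0,0]],[-1,[0,0,0],[0,0,0]]]'

```text
clock: 3.82
ee_pos: [455.4, -201.4, 197.9]
eef_rot: [3.128, -0.28, 0.007]
force: [0.6, 0.2, -3.3]
opening: 38.3
grip_force: 61.1
```

```bash
python3 go.py 443.9 -63.2 196 15.5 40; python3 -c "
from h import *
s=ctrl.state();print(s['opening'],s['force'],s['grip_force'])"
```

```text
at [ 455.4 -201.4  197.9] t 3.825 nose 72.6 n 4 tilt-turn [ 0.002 -0.004 -0.449]
[-0.036, -0.134, 0.002] [0.0, -0.001, -0.072]
[-0.021, -0.137, 0.002] [0.0, -0.001, -0.072]
[-0.005, -0.139, 0.002] [0.0, -0.001, -0.072]
[0.01, -0.138, 0.002] [0.0, -0.001, -0.072]
38.317919694777856 [ 0.58411723  0.15600145 -3.28023601] 61.14224437507801
```

Call:
drive_tool --rows '[[-1,[-0.036,-0.134,0],[0,0,-0.072]],[-1,[-0.02,-0.137,0],[0,0,-0.072]],[-1,[-0.005,-0.139,0],[0,0,-0.072]],[-1,[0.01,-0.138,0],[0,0,-0.072]],[-1,[0,0,0],[0,0,0]]]'

```text
clock: 4.45
ee_pos: [440.9, -60.7, 194.0]
eef_rot: [-3.11, -0.434, 0.004]
force: [0.3, -1.4, -3.1]
opening: 38.3
grip_force: 61.4
```

Call:
drive_tool --rows '[[-1,[0,0,0],[0,0,0]],[-1,[0,0,0],[0,0,0]]]'

```text
clock: 4.7
ee_pos: [442.2, -63.2, 195.0]
eef_rot: [3.113, 0.426, -0.001]
force: [-0.4, -0.8, -2.5]
opening: 38.4
grip_force: 61.4
```

```bash
python3 go.py 443.9 -63.2 92.5 15.5 40; python3 - <<'E'
from h import *
s=snap('wrist','w2.png')
E
```

```text
at [442.2 -63.2 195. ] t 4.7 nose 72.6 n 3 tilt-turn [-0.     0.001  0.002]
[0.002, 0.001, 0.137] [-0.0, 0.0, 0.0]
[0.002, 0.001, 0.137] [-0.0, 0.0, 0.0]
[0.002, 0.001, 0.137] [-0.0, 0.0, 0.0]
```

View pics/w2.png

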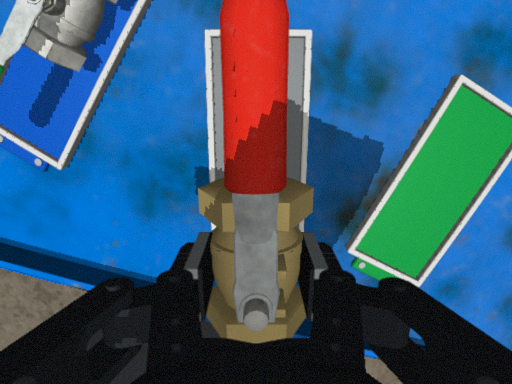

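Wrist view: the red valve is held level, lever (256,90) along the grey tray's centre line (258). Lowering.

Call:
drive_tool --rows '[[-1,[0.006,0,0.12],[0,0,0]],[-1,[0,0,0.12],[0,0,0]],[-1,[0,0,0.1],[0,0,0]],[-1,[0,0,0.045],[0,0,0]],[-1,[0,0,0],[0,0,0]]]'

```text
clock: 5.38
ee_pos: [443.4, -62.5, 98.7]
eef_rot: [-3.112, -0.427, 0.002]
force: [0.4, 0.3, -2.5]
opening: 38.6
grip_force: 61.4
```

Call:
drive_tool --rows '[[-1,[0,0,0.012],[0,0,0]],[-1,[0,0,0.01],[0,0,0]],[-1,[0,0,0],[0,0,0]]]'

```text
clock: 5.75
ee_pos: [444.0, -62.2, 93.9]
eef_rot: [3.112, 0.428, 0.001]
force: [-0.6, -0.5, -2.7]
opening: 38.7
grip_force: 61.4
```

Call:
drive_tool --rows '[[-1,[0,0,0.006],[0,0,0]],[-1,[0,0,0.004],[0,0,0]],[-1,[0,0,0],[0,0,0]],[-1,[0,0,0],[0,0,0]]]'

```text
clock: 6.25
ee_pos: [443.8, -62.2, 91.3]
eef_rot: [3.112, 0.428, 0.0]
force: [-0.5, 0.9, 1.5]
opening: 38.6
grip_force: 61.8
```

Touching. Release, and rise.

Call:
drive_tool --rows '[[1,[0,0,0],[0,0,0]],[1,[0,0,0],[0,0,0]],[1,[0,0,0],[0,0,0]],[1,[0,0,0],[0,0,0]],[1,[0,0,0],[0,0,0]]]'

```text
clock: 6.88
ee_pos: [443.8, -62.2, 91.2]
eef_rot: [3.112, 0.428, 0.0]
force: [-0.6, 1.0, -0.4]
opening: 85.5
grip_force: 0.0
```

Call:
drive_tool --rows '[[1,[0,0,-0.04],[0,0,0]],[1,[0,0,-0.12],[0,0,0]],[1,[0,0,-0.16],[0,0,0]],[1,[0,0,-0.16],[0,0,0]],[1,[0,0,0],[0,0,0]]]'

```text
clock: 7.5
ee_pos: [446.0, -62.5, 214.8]
eef_rot: [3.11, 0.428, 0.01]
force: [-0.6, -0.3, 0.6]
opening: 85.5
grip_force: 0.0
```

```bash
cat > wv.py <<'E'
# wv.py x y : valve rect (z>20) near x,y from the wrist camera; sys rim rect
import sys
from h import *
x,y=map(float,sys.argv[1:3]); s=snap(sys.argv[3] if len(sys.argv)>3 else 'wrist')
C=cloud(s); z=C[...,2]; m=(z>20)&(z<88)&(np.hypot(C[...,0]-x,C[...,1]-y)<88)
l=cv2.connectedComponents(m.astype(np.uint8))[1]; m=l==1+np.argmax(np.bincount(l.ravel())[1:])
c,wh,a=cv2.minAreaRect(C[...,:2][m].astype(np.float32))
if wh[0]<wh[1]: a-=90
print('valve',np.round(c,1),np.round(wh,1),'yaw',round(a,1))
E
python3 wv.py 474 -55; python3 go.py 532.6 94.8 190 -19.6 45
```

```text
valve [474.1 -52.1] [130.5  49.1] yaw 16.2
at [444.9 -62.3 213. ] t 7.55 nose 72.6 n 5 tilt-turn [ 0.    -0.004  0.616]
[0.101, -0.102, 0.019] [0.0, -0.001, 0.078]
[0.088, -0.114, 0.019] [0.0, -0.001, 0.078]
[0.073, -0.124, 0.018] [0.0, -0.001, 0.078]
[0.058, -0.132, 0.018] [0.0, -0.001, 0.078]
[0.041, -0.138, 0.018] [0.0, -0.001, 0.078]
```

Good (valve within 3 mm of the grey tray's centre). On to the green valve.

Call:
drive_tool --rows '[[1,[0.1,-0.102,0.018],[0,0,0.078]],[1,[0.088,-0.114,0.018],[0,0,0.078]],[1,[0.073,-0.124,0.018],[0,0,0.078]],[1,[0.058,-0.132,0.018],[0,0,0.078]],[1,[0.04,-0.138,0.018],[0,0,0.078]]]'

```text
clock: 8.18
ee_pos: [511.1, -44.6, 190.5]
eef_rot: [-3.012, 0.222, 0.017]
force: [-1.0, -0.7, -0.3]
opening: 85.3
grip_force: 0.0
```

Call:
drive_tool --rows '[[1,[0,0,0],[0,0,0]],[1,[0,0,0],[0,0,0]],[1,[0,0,0],[0,0,0]]]'

```text
clock: 8.55
ee_pos: [511.1, -43.9, 191.8]
eef_rot: [-3.014, 0.219, 0.014]
force: [0.3, 0.8, -0.1]
opening: 85.3
grip_force: 0.0
```

```bash
python3 wv.py 502.4 105.5 top;python3 wv.py 502.4 105.5;  python3 go.py 532.6 94.8 91 -19.6 45; python3 wv.py 474 -55 top
```

```text
valve [502.2 105.4] [ 48.5 129.4] yaw -19.8
valve [506.9  93.8] [ 47.2 119.6] yaw -12.3
at [511.3 -43.9 192.1] t 8.65 nose 72.6 n 4 tilt-turn [-0.116  0.029  0.197]
[0.003, -0.127, 0.117] [-0.019, 0.005, 0.031]
[-0.004, -0.131, 0.113] [-0.019, 0.005, 0.031]
[-0.012, -0.134, 0.109] [-0.019, 0.005, 0.031]
[-0.019, -0.136, 0.105] [-0.019, 0.005, 0.031]
valve [457.7 -38.7] [19.5 59.5] yaw -0.9
```

```bash
python3 - <<'E'
from h import *
s=snap('scene','s2.png'); st=ctrl.state(); print(st['joint_positions'].round(3),st['joint_velocities'].round(3),st['effort'].round(1),st['force'])
E
```

```text
[-0.145  0.239 -0.417  0.932  0.118  3.141] [-0.003  0.003  0.    -0.     0.001  0.001] [  0.  -45.7  30.4   0.2   0.5  -0. ] [-0.03977046 -0.65552716  0.39714018]
```

View pics/s2.png

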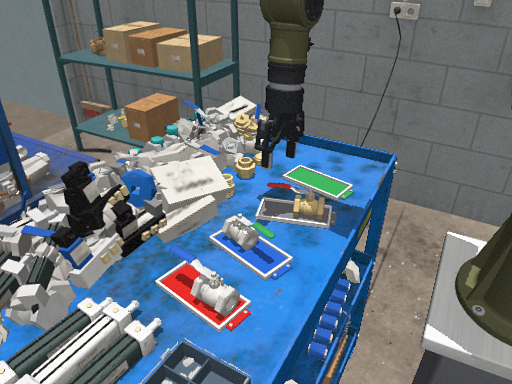

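The last joint hit its range (3.141), so the motion stopped early and tilted; no contact. I'll use the grasp turned half round instead (tool yaw +180°).

Call:
drive_tool --rows '[[1,[0,0,-0.02],[0,0,-0.11]],[1,[0,0,-0.02],[0,0,-0.11]],[1,[0,0,0],[0,0,-0.11]],[1,[0,0,0],[0,0,-0.11]],[1,[0,0,0],[0,0,-0.11]]]'

```text
clock: 9.38
ee_pos: [511.5, -45.6, 202.1]
eef_rot: [-2.833, -1.072, -0.065]
force: [0.9, -0.5, 0.7]
opening: 85.4
grip_force: 0.0
```

Call:
drive_tool --rows '[[1,[0,0,0],[0,0,-0.11]],[1,[0,0,0],[0,0,-0.11]],[1,[0,0,0],[0,0,-0.11]],[1,[0,0,0],[0,0,-0.11]],[1,[0,0,0],[0,0,0]]]'

```text
clock: 10.0
ee_pos: [511.5, -45.5, 202.1]
eef_rot: [-2.324, -1.972, -0.118]
force: [0.2, -0.1, -0.3]
opening: 85.3
grip_force: 0.0
```

```bash
python3 go.py 532.6 94.8 195 160.4 45
```

```text
at [511.5 -45.5 202.1] t 10.0 nose 72.6 n 9 tilt-turn [ 0.066 -0.112 -1.391]
[0.062, -0.001, 0.011] [0.005, -0.008, -0.098]
[0.062, 0.009, 0.01] [0.005, -0.008, -0.098]
[0.06, 0.018, 0.009] [0.005, -0.008, -0.098]
[0.056, 0.027, 0.008] [0.005, -0.008, -0.098]
[0.052, 0.036, 0.007] [0.005, -0.008, -0.098]
[0.045, 0.043, 0.006] [0.005, -0.008, -0.098]
[0.038, 0.05, 0.005] [0.005, -0.008, -0.098]
[0.03, 0.055, 0.005] [0.005, -0.008, -0.098]
[0.021, 0.059, 0.004] [0.005, -0.008, -0.098]
```

Call:
drive_tool --rows '[[1,[0.062,0,0.01],[0.005,-0.008,-0.098]],[1,[0.062,0.009,0.01],[0.005,-0.008,-0.098]],[1,[0.06,0.018,0.009],[0.005,-0.008,-0.098]],[1,[0.056,0.027,0.008],[0.005,-0.008,-0.098]],[1,[0.052,0.036,0.007],[0.005,-0.008,-0.098]]]'

```text
clock: 10.62
ee_pos: [523.3, 32.8, 198.1]
eef_rot: [-1.43, -2.747, -0.053]
force: [0.6, 0.6, 0.1]
opening: 85.6
grip_force: 0.0
```

Call:
drive_tool --rows '[[1,[0.045,0.043,0.006],[0.005,-0.008,-0.098]],[1,[0.038,0.05,0.005],[0.005,-0.008,-0.098]],[1,[0.03,0.055,0.005],[0.005,-0.008,-0.098]],[1,[0.02,0.06,0.004],[0.005,-0.008,-0.098]],[1,[0,0,0],[0,0,0]]]'

```text
clock: 11.25
ee_pos: [533.1, 95.2, 194.7]
eef_rot: [-0.543, -3.092, 0.005]
force: [-0.6, -0.4, 0.5]
opening: 85.5
grip_force: 0.0
```

Call:
drive_tool --rows '[[1,[0,0,0],[0,0,0]],[1,[0,0,0],[0,0,0]]]'

```text
clock: 11.5
ee_pos: [533.1, 93.6, 194.8]
eef_rot: [-0.544, -3.091, 0.006]
force: [-0.5, 0.1, 0.1]
opening: 85.2
grip_force: 0.0
```

```bash
python3 go.py 532.6 94.8 90.5 160.4 45; python3 wv.py 502.4 105.5
```

```text
at [533.1  93.6 194.8] t 11.5 nose 72.6 n 3 tilt-turn [-0.004 -0.002 -0.006]
[0.001, 0.002, 0.139] [-0.001, -0.0, -0.001]
[0.001, 0.002, 0.139] [-0.001, -0.0, -0.001]
[0.001, 0.001, 0.139] [-0.001, -0.0, -0.001]
valve [501.8 104.4] [ 49.6 130. ] yaw -20.0
```

Call:
drive_tool --rows '[[1,[0.002,0.002,0.13],[-0.002,-0.001,-0.003]],[1,[0,0,0.13],[0,0,0]],[1,[0,0,0.1],[0,0,0]],[1,[0,0,0.055],[0,0,0]],[1,[0,0,0],[0,0,0]]]'

```text
clock: 12.18
ee_pos: [532.2, 94.4, 90.4]
eef_rot: [-0.534, -3.094, 0.002]
force: [0.0, -0.2, 0.3]
opening: 85.7
grip_force: 0.0
```

Call:
drive_tool --rows '[[1,[0,0,0],[0,0,0]]]'

```text
clock: 12.3
ee_pos: [533.5, 94.8, 91.9]
eef_rot: [0.533, 3.095, -0.001]
force: [0.4, 0.3, -0.3]
opening: 85.3
grip_force: 0.0
```

```bash
python3 go.py 532.3 94.4 90.5 160.4 45
```

```text
at [533.5  94.8  91.9] t 12.3 nose 72.6 n 1 tilt-turn [-0.     0.001  0.001]
[0.004, -0.003, 0.006] [-0.0, 0.001, 0.001]
```

Call:
drive_tool --rows '[[-1,[0.002,0,0.004],[0,0,0]],[-1,[0,0,0],[0,0,0]],[-1,[0,0,0],[0,0,0]],[-1,[0,0,0],[0,0,0]],[-1,[0,0,0],[0,0,0]]]'

```text
clock: 12.92
ee_pos: [532.4, 94.7, 90.9]
eef_rot: [0.533, 3.096, -0.002]
force: [-1.7, -0.8, 7.5]
opening: 38.8
grip_force: 59.6
```

Call:
drive_tool --rows '[[-1,[0,0,-0.05],[0,0,0]],[-1,[0,0,-0.1],[0,0,0]],[-1,[0,0,-0.15],[0,0,0]],[-1,[0,0,-0.12],[0,0,0]],[-1,[0,0,0],[0,0,0]]]'

```text
clock: 13.55
ee_pos: [534.0, 95.4, 197.6]
eef_rot: [0.532, 3.092, 0.001]
force: [0.1, 0.7, -3.3]
opening: 38.6
grip_force: 61.4
```

```bash
cat > tr.py <<'E'
# empty tray from the top view: floor-colour mask -> rect at z=5
from h import *
import sys
s=snap('top'); hsv=cv2.cvtColor(s['pixels'],cv2.COLOR_RGB2HSV); C=cloud(s)
x,y=map(float,sys.argv[1:3]); z=C[...,2]
d=np.hypot(C[...,0]-x,C[...,1]-y); h0=np.median(hsv[...,0][(d<15)&(z<15)])
m=((d<100)&(abs(hsv[...,0].astype(int)-h0)<12)&(hsv[...,1]>90)).astype(np.uint8)
m=cv2.morphologyEx(m,cv2.MORPH_OPEN,np.ones((3,3)))
l=cv2.connectedComponents(m)[1]; m=l==1+np.argmax(np.bincount(l.ravel())[1:])
v,u=np.nonzero(m); P=plane(s,np.c_[u,v],5)[:,:2].astype(np.float32); c,wh,a=cv2.minAreaRect(P)
print('tray',np.round(c,1),np.round(wh,1),round(a-90 if wh[0]<wh[1] else a,1))
E
python3 tr.py 479 -207; python3 go.py 510 -214.3 200 168 45
```

```text
tray [ 478.9 -209.6] [ 65.7 154.4] -12.1
at [532.9  95.2 195.8] t 13.6 nose 72.6 n 7 tilt-turn [ 0.     0.001 -0.131]
[-0.047, -0.171, -0.002] [0.0, 0.0, -0.012]
[-0.044, -0.172, -0.002] [0.0, 0.0, -0.012]
[-0.04, -0.173, -0.002] [0.0, 0.0, -0.012]
[-0.037, -0.173, -0.002] [0.0, 0.0, -0.012]
[-0.034, -0.174, -0.002] [0.0, 0.0, -0.012]
[-0.031, -0.175, -0.002] [0.0, 0.0, -0.012]
[-0.027, -0.175, -0.002] [0.0, 0.0, -0.012]
```

Call:
drive_tool --rows '[[-1,[-0.047,-0.171,-0.01],[0,0,-0.012]],[-1,[-0.044,-0.172,0],[0,0,-0.012]],[-1,[-0.04,-0.173,0],[0,0,-0.012]],[-1,[-0.037,-0.173,0],[0,0,-0.012]],[-1,[-0.034,-0.174,0],[0,0,-0.012]]]'

```text
clock: 14.22
ee_pos: [514.7, -127.1, 195.7]
eef_rot: [-0.385, -3.114, 0.001]
force: [-0.3, -0.1, -3.3]
opening: 38.7
grip_force: 61.5
```

Call:
drive_tool --rows '[[-1,[-0.031,-0.177,0],[0,0,-0.012]],[-1,[-0.028,-0.178,0],[0,0,-0.012]],[-1,[0,0,0],[0,0,0]],[-1,[0,0,0],[0,0,0]],[-1,[0,0,0],[0,0,0]]]'

```text
clock: 14.85
ee_pos: [509.3, -214.6, 197.0]
eef_rot: [-0.325, -3.123, 0.0]
force: [-1.2, -0.3, -2.3]
opening: 39.1
grip_force: 61.7
```

```bash
python3 go.py 510.2 -215.7 91 168 45; python3 -c "
from h import *
snap('wrist','w3.png')"; python3 tr.py 502 106
```

```text
at [ 509.3 -214.6  197. ] t 14.85 nose 72.6 n 3 tilt-turn [-0.    -0.002  0.002]
[-0.002, -0.001, 0.141] [-0.0, -0.0, 0.0]
[-0.002, -0.001, 0.141] [-0.0, -0.0, 0.0]
[-0.002, -0.001, 0.141] [-0.0, -0.0, 0.0]
tray [502.6 107.3] [ 66.5 154.6] -17.5
```

View pics/w3.png

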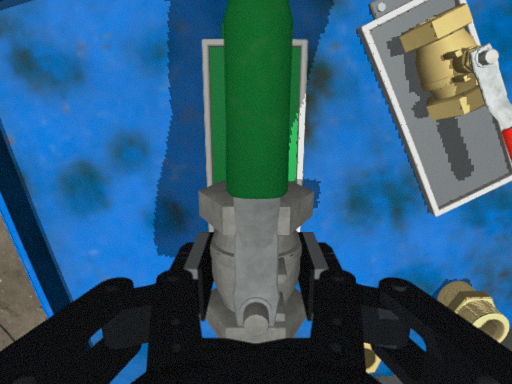

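Wrist view: green valve held, lever (258,90) on the green tray's centre line (255); red valve lies in the grey tray. Lowering.

Call:
drive_tool --rows '[[-1,[-0.004,0.002,0.13],[0,0,0]],[-1,[0,0,0.13],[0,0,0]],[-1,[0,0,0.1],[0,0,0]],[-1,[0,0,0.045],[0,0,0]],[-1,[0,0,0],[0,0,0]]]'

```text
clock: 15.58
ee_pos: [510.4, -215.0, 96.1]
eef_rot: [-0.326, -3.123, 0.001]
force: [0.6, 0.1, -3.2]
opening: 38.7
grip_force: 61.7
```

Call:
drive_tool --rows '[[-1,[0,0,0.008],[0,0,0]],[-1,[0,0,0.006],[0,0,0]],[-1,[0,0,0],[0,0,0]],[-1,[0,0,0],[0,0,0]]]'

```text
clock: 16.08
ee_pos: [510.8, -215.7, 93.3]
eef_rot: [-0.327, -3.124, 0.002]
force: [-0.8, 0.3, -4.0]
opening: 39.3
grip_force: 61.7
```

Call:
drive_tool --rows '[[-1,[0,0,0.006],[0,0,0]],[-1,[0,0,0.004],[0,0,0]],[-1,[0,0,0],[0,0,0]],[-1,[0,0,0],[0,0,0]]]'

```text
clock: 16.58
ee_pos: [510.7, -215.6, 91.0]
eef_rot: [-0.327, -3.124, 0.001]
force: [-2.4, 0.9, 6.1]
opening: 38.8
grip_force: 62.5
```

Call:
drive_tool --rows '[[1,[0,0,0],[0,0,0]],[1,[0,0,0],[0,0,0]],[1,[0,0,0],[0,0,0]],[1,[0,0,0],[0,0,0]],[1,[0,0,0],[0,0,0]]]'

```text
clock: 17.2
ee_pos: [510.7, -215.6, 90.4]
eef_rot: [-0.327, -3.124, 0.001]
force: [0.1, -0.4, 0.2]
opening: 85.6
grip_force: 0.0
```

Call:
drive_tool --rows '[[1,[0,0,-0.04],[0,0,0]],[1,[0,0,-0.12],[0,0,0]],[1,[0,0,-0.16],[0,0,0]],[1,[0,0,-0.12],[0,0,0]],[1,[0,0,0],[0,0,0]]]'

```text
clock: 17.82
ee_pos: [512.5, -216.3, 203.9]
eef_rot: [0.327, 3.12, -0.004]
force: [-0.3, 0.6, -0.4]
opening: 85.3
grip_force: 0.0
```

```bash
python3 wv.py 479 -209; python3 go.py 483.1 260.8 200 168.8 52
```

```text
valve [ 479.3 -209. ] [ 49.5 129.4] yaw -12.0
at [ 511.6 -215.9  202.2] t 17.875 nose 72.6 n 10 tilt-turn [-0.001  0.003 -0.013]
[0.051, 0.184, 0.0] [-0.0, 0.0, -0.001]
[0.05, 0.184, 0.001] [-0.0, 0.0, -0.001]
[0.05, 0.184, 0.001] [-0.0, 0.0, -0.001]
[0.05, 0.184, 0.001] [-0.0, 0.0, -0.001]
[0.05, 0.184, 0.001] [-0.0, 0.0, -0.001]
[0.049, 0.184, 0.001] [-0.0, 0.0, -0.001]
[0.049, 0.185, 0.001] [-0.0, 0.0, -0.001]
[0.049, 0.185, 0.001] [-0.0, 0.0, -0.001]
[0.049, 0.185, 0.001] [-0.0, 0.0, -0.001]
[0.048, 0.185, 0.001] [-0.0, 0.0, -0.001]
```

Green valve is placed dead centre. To the blue valve.

Call:
drive_tool --rows '[[1,[0.05,0.184,0],[0,0,-0.001]],[1,[0.05,0.184,0],[0,0,-0.001]],[1,[0.05,0.184,0],[0,0,-0.001]],[1,[0.05,0.184,0],[0,0,-0.001]],[1,[0.05,0.184,0],[0,0,-0.001]]]'

```text
clock: 18.5
ee_pos: [495.5, 23.8, 199.3]
eef_rot: [-0.315, -3.123, 0.002]
force: [0.7, -0.5, 0.5]
opening: 85.4
grip_force: 0.0
```

Call:
drive_tool --rows '[[1,[0.049,0.184,0],[0,0,-0.001]],[1,[0.049,0.185,0],[0,0,-0.001]],[1,[0.049,0.185,0],[0,0,-0.001]],[1,[0.049,0.185,0],[0,0,-0.001]],[1,[0.049,0.185,0],[0,0,-0.001]]]'

```text
clock: 19.12
ee_pos: [480.9, 262.1, 199.0]
eef_rot: [-0.302, -3.125, 0.003]
force: [1.3, 0.4, 0.3]
opening: 85.7
grip_force: 0.0
```

Call:
drive_tool --rows '[[1,[0,0,0],[0,0,0]],[1,[0,0,0],[0,0,0]],[1,[0,0,0],[0,0,0]]]'

```text
clock: 19.5
ee_pos: [481.6, 259.7, 199.7]
eef_rot: [-0.305, -3.125, 0.003]
force: [-0.3, 0.4, -0.4]
opening: 85.6
grip_force: 0.0
```

```bash
python3 wv.py 516.4 254.2; python3 go.py 483.1 260.8 92 168.8 52
```

```text
valve [511.7 255.6] [ 52.3 129.9] yaw -10.1
at [481.8 259.7 199.9] t 19.55 nose 72.6 n 3 tilt-turn [-0.002 -0.001  0.001]
[-0.002, 0.002, 0.144] [-0.0, -0.0, 0.0]
[-0.002, 0.002, 0.144] [-0.0, -0.0, 0.0]
[-0.002, 0.002, 0.144] [-0.0, -0.0, 0.0]
```

Call:
drive_tool --rows '[[1,[-0.002,0.003,0.13],[0,0,0]],[1,[0,0,0.13],[0,0,0]],[1,[0,0,0.11],[0,0,0]],[1,[0,0,0.06],[0,0,0]],[1,[0,0,0],[0,0,0]]]'

```text
clock: 20.18
ee_pos: [481.9, 260.6, 91.9]
eef_rot: [-0.304, -3.125, 0.003]
force: [0.3, -0.4, 0.6]
opening: 85.5
grip_force: 0.0
```

Call:
drive_tool --rows '[[1,[0,0,0],[0,0,0]],[1,[0,0,0],[0,0,0]]]'

```text
clock: 20.42
ee_pos: [483.2, 261.9, 93.9]
eef_rot: [0.303, 3.126, 0.001]
force: [0.9, -0.8, -0.8]
opening: 85.4
grip_force: 0.0
```

Call:
drive_tool --rows '[[-1,[0,0,0],[0,0,0]],[-1,[0,0,0],[0,0,0]],[-1,[0,0,0],[0,0,0]],[-1,[0,0,0],[0,0,0]],[-1,[0,0,0],[0,0,0]]]'

```text
clock: 21.05
ee_pos: [482.5, 261.2, 93.5]
eef_rot: [-0.303, -3.127, 0.002]
force: [-2.1, -1.5, 8.1]
opening: 40.9
grip_force: 58.9
```

Call:
drive_tool --rows '[[-1,[0,0,-0.05],[0,0,0]],[-1,[0,0,-0.1],[0,0,0]],[-1,[0,0,-0.15],[0,0,0]],[-1,[0,0,-0.12],[0,0,0]],[-1,[0,0,0],[0,0,0]]]'

```text
clock: 21.68
ee_pos: [483.8, 262.4, 200.0]
eef_rot: [0.302, 3.124, 0.003]
force: [-0.1, 0.6, -3.0]
opening: 40.7
grip_force: 61.2
```

```bash
python3 go.py 470.3 117.3 200 162.5 45; python3 tr.py 518 253; python3 tr.py 502 106
```

```text
at [483.8 262.4 200. ] t 21.675 nose 72.6 n 4 tilt-turn [0.002 0.003 0.112]
[-0.015, -0.145, -0.0] [0.0, 0.0, 0.018]
[-0.019, -0.145, -0.0] [0.0, 0.0, 0.018]
[-0.023, -0.144, -0.0] [0.0, 0.0, 0.018]
[-0.027, -0.143, -0.0] [0.0, 0.0, 0.018]
tray [518.6 254.5] [ 66.8 155.1] -12.1
tray [502.6 107.2] [ 66.3 154.8] -17.7
```

Call:
drive_tool --rows '[[-1,[-0.015,-0.145,0],[0,0,0.018]],[-1,[-0.019,-0.145,0],[0,0,0.018]],[-1,[-0.023,-0.144,0],[0,0,0.018]],[-1,[-0.027,-0.143,0],[0,0,0.018]],[-1,[0,0,0],[0,0,0]]]'

```text
clock: 22.4
ee_pos: [467.4, 114.1, 195.7]
eef_rot: [-0.483, -3.1, 0.005]
force: [1.1, 0.4, -4.2]
opening: 40.7
grip_force: 61.5
```

Call:
drive_tool --rows '[[-1,[0,0,0],[0,0,0]],[-1,[0,0,0],[0,0,0]],[-1,[0,0,0],[0,0,0]]]'

```text
clock: 22.78
ee_pos: [469.2, 117.0, 197.5]
eef_rot: [-0.477, -3.104, 0.001]
force: [-0.2, 0.9, -4.0]
opening: 40.4
grip_force: 61.5
```

```bash
python3 go.py 470.2 117.3 98 162.5 45; python3 -c "
from h import *
snap('wrist','w4.png')"
```

```text
at [469.2 117.  197.5] t 22.775 nose 72.6 n 3 tilt-turn [-0.001 -0.001  0.001]
[-0.001, 0.001, 0.133] [-0.0, -0.0, 0.0]
[-0.001, 0.001, 0.133] [-0.0, -0.0, 0.0]
[-0.001, 0.001, 0.133] [-0.0, -0.0, 0.0]
```

View pics/w4.png

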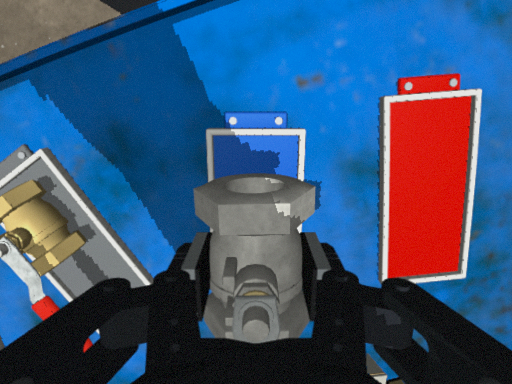

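Wrist view: blue valve (255,250) lined up with the blue tray (256,150); red tray is empty. Lowering.

Call:
drive_tool --rows '[[-1,[-0.004,0.001,0.13],[0,0,0]],[-1,[0,0,0.13],[0,0,0]],[-1,[0,0,0.1],[0,0,0]],[-1,[0,0,0.04],[0,0,0]],[-1,[0,0,0],[0,0,0]]]'

```text
clock: 23.45
ee_pos: [470.0, 116.3, 97.6]
eef_rot: [-0.478, -3.103, 0.002]
force: [0.9, 0.2, -3.9]
opening: 40.3
grip_force: 61.5
```

Call:
drive_tool --rows '[[-1,[0,0,0.006],[0,0,0]],[-1,[0,0,0.004],[0,0,0]],[-1,[0,0,0],[0,0,0]],[-1,[0,0,0],[0,0,0]]]'

```text
clock: 23.95
ee_pos: [470.4, 116.2, 95.6]
eef_rot: [-0.479, -3.105, 0.001]
force: [0.1, -0.2, -4.3]
opening: 40.6
grip_force: 61.5
```

Call:
drive_tool --rows '[[-1,[0,0,0.006],[0,0,0]],[-1,[0,0,0.003],[0,0,0]],[-1,[0,0,0],[0,0,0]],[-1,[0,0,0],[0,0,0]]]'

```text
clock: 24.45
ee_pos: [470.2, 116.2, 93.5]
eef_rot: [-0.479, -3.105, 0.001]
force: [-2.9, -0.3, 6.2]
opening: 40.1
grip_force: 62.5
```

Call:
drive_tool --rows '[[1,[0,0,0],[0,0,0]],[1,[0,0,0],[0,0,0]],[1,[0,0,0],[0,0,0]],[1,[0,0,0],[0,0,0]],[1,[0,0,0],[0,0,0]]]'

```text
clock: 25.08
ee_pos: [470.2, 116.2, 93.0]
eef_rot: [-0.479, -3.104, 0.001]
force: [0.0, -0.1, -0.6]
opening: 85.7
grip_force: 0.0
```

Call:
drive_tool --rows '[[1,[0,0,-0.04],[0,0,0]],[1,[0,0,-0.12],[0,0,0]],[1,[0,0,-0.16],[0,0,0]],[1,[0,0,-0.12],[0,0,0]],[1,[0,0,0],[0,0,0]]]'

```text
clock: 25.7
ee_pos: [472.1, 116.7, 206.1]
eef_rot: [0.478, 3.1, 0.002]
force: [-0.4, -0.7, -0.3]
opening: 85.0
grip_force: 0.0
```

```bash
python3 wv.py 502.6 107; python3 go.py 443.8 -62.2 200 195.8 46
```

```text
valve [502.6 106.7] [ 52.4 137.7] yaw -16.6
at [471.1 116.5 204.4] t 25.75 nose 72.6 n 4 tilt-turn [ 0.     0.002 -0.582]
[-0.028, -0.179, 0.004] [0.0, 0.0, -0.093]
[-0.002, -0.181, 0.004] [0.0, 0.0, -0.093]
[0.025, -0.179, 0.004] [0.0, 0.0, -0.093]
[0.05, -0.174, 0.004] [0.0, 0.0, -0.093]
```

Blue is placed. Back to the red valve.

Call:
drive_tool --rows '[[1,[-0.028,-0.179,0],[0,0,-0.093]],[1,[-0.002,-0.181,0],[0,0,-0.093]],[1,[0.025,-0.179,0],[0,0,-0.093]],[1,[0.05,-0.174,0],[0,0,-0.093]],[1,[0,0,0],[0,0,0]]]'

```text
clock: 26.38
ee_pos: [441.9, -64.8, 202.1]
eef_rot: [0.429, -3.109, 0.001]
force: [-0.6, -0.1, -0.9]
opening: 85.8
grip_force: 0.0
```

Call:
drive_tool --rows '[[1,[0,0,0],[0,0,0]],[1,[0,0,0],[0,0,0]],[1,[0,0,0],[0,0,0]]]'

```text
clock: 26.75
ee_pos: [443.3, -61.8, 203.0]
eef_rot: [0.437, -3.11, 0.001]
force: [-0.5, -0.4, -0.2]
opening: 85.1
grip_force: 0.0
```

```bash
python3 wv.py 474.5 -53; python3 go.py 443.8 -62.2 91.5 195.8 45
```

```text
valve [473.9 -52.8] [130.3  49.4] yaw 15.8
at [443.3 -61.9 203.1] t 26.8 nose 72.6 n 3 tilt-turn [-0.    -0.001  0.004]
[-0.001, -0.001, 0.149] [-0.0, -0.0, 0.001]
[-0.001, -0.001, 0.149] [-0.0, -0.0, 0.001]
[-0.001, -0.001, 0.149] [-0.0, -0.0, 0.001]
```

Call:
drive_tool --rows '[[1,[0,-0.001,0.14],[0,0,0]],[1,[0,0,0.14],[0,0,0]],[1,[0,0,0.11],[0,0,0]],[1,[0,0,0.06],[0,0,0]],[1,[0,0,0],[0,0,0]]]'

```text
clock: 27.42
ee_pos: [442.3, -62.5, 89.7]
eef_rot: [0.436, -3.108, -0.0]
force: [-0.4, -0.2, -0.4]
opening: 85.7
grip_force: 0.0
```

Call:
drive_tool --rows '[[1,[0,0,0],[0,0,0]],[1,[0,0,0],[0,0,0]]]'

```text
clock: 27.68
ee_pos: [443.9, -63.0, 91.5]
eef_rot: [-0.436, 3.111, -0.002]
force: [0.1, -0.8, -0.3]
opening: 85.5
grip_force: 0.0
```

Call:
drive_tool --rows '[[-1,[0,0,0],[0,0,0]],[-1,[0,0,0],[0,0,0]],[-1,[0,0,0],[0,0,0]],[-1,[0,0,0],[0,0,0]],[-1,[0,0,0],[0,0,0]]]'

```text
clock: 28.3
ee_pos: [443.2, -62.8, 91.4]
eef_rot: [0.435, -3.111, 0.0]
force: [-2.6, 0.8, 9.8]
opening: 38.7
grip_force: 59.0
```

Call:
drive_tool --rows '[[-1,[0,0,-0.05],[0,0,0]],[-1,[0,0,-0.1],[0,0,0]],[-1,[0,0,-0.15],[0,0,0]],[-1,[0,0,-0.12],[0,0,0]],[-1,[0,0,0],[0,0,0]]]'

```text
clock: 28.92
ee_pos: [444.8, -63.2, 197.9]
eef_rot: [-0.435, 3.108, -0.003]
force: [0.6, 0.3, -3.3]
opening: 38.4
grip_force: 61.1
```

```bash
python3 go.py 487.2 260.7 200 167.9 48
```

```text
at [444.8 -63.2 197.9] t 28.925 nose 72.6 n 7 tilt-turn [-0.002  0.004  0.489]
[-0.074, 0.171, -0.001] [-0.0, 0.0, 0.045]
[-0.062, 0.176, -0.001] [-0.0, 0.0, 0.045]
[-0.05, 0.18, -0.001] [-0.0, 0.0, 0.045]
[-0.037, 0.183, -0.001] [-0.0, 0.0, 0.045]
[-0.024, 0.185, -0.001] [-0.0, 0.0, 0.045]
[-0.011, 0.186, -0.001] [-0.0, 0.0, 0.045]
[0.002, 0.187, -0.001] [-0.0, 0.0, 0.045]
```

Call:
drive_tool --rows '[[-1,[-0.074,0.171,0],[0,0,0.045]],[-1,[-0.062,0.176,0],[0,0,0.045]],[-1,[-0.05,0.18,0],[0,0,0.045]],[-1,[-0.037,0.183,0],[0,0,0.045]],[-1,[-0.024,0.185,0],[0,0,0.045]]]'

```text
clock: 29.55
ee_pos: [473.2, 169.5, 193.9]
eef_rot: [-0.122, -3.136, 0.003]
force: [1.6, 0.7, -2.9]
opening: 38.7
grip_force: 61.2
```

Call:
drive_tool --rows '[[-1,[-0.011,0.186,0],[0,0,0.045]],[-1,[0.002,0.187,0],[0,0,0.045]],[-1,[0,0,0],[0,0,0]],[-1,[0,0,0],[0,0,0]],[-1,[0,0,0],[0,0,0]]]'

```text
clock: 30.18
ee_pos: [486.0, 259.6, 194.6]
eef_rot: [-0.341, -3.121, 0.003]
force: [0.1, -0.5, -2.7]
opening: 38.3
grip_force: 61.4
```

```bash
python3 go.py 487.2 260.7 96 167.9 48; python3 -c "
from h import *
snap('wrist','w5.png')"
```

```text
at [486.  259.6 194.6] t 30.175 nose 72.6 n 3 tilt-turn [-0.002 -0.002 -0.006]
[-0.001, 0.002, 0.132] [-0.0, -0.0, -0.001]
[-0.001, 0.002, 0.132] [-0.0, -0.0, -0.001]
[-0.001, 0.002, 0.132] [-0.0, -0.0, -0.001]
```

View pics/w5.png

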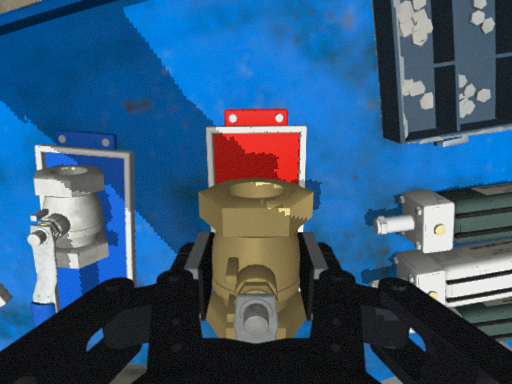

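Wrist view: red valve (255,250) lined up with the red tray (256,150); blue valve lies in its tray at left. Lowering.

Call:
drive_tool --rows '[[-1,[-0.004,0.004,0.13],[0,0,-0.002]],[-1,[0,0,0.13],[0,0,0]],[-1,[0,0,0.1],[0,0,0]],[-1,[0,0,0.04],[0,0,0]],[-1,[0,0,0],[0,0,0]]]'

```text
clock: 30.85
ee_pos: [487.6, 260.9, 95.2]
eef_rot: [-0.336, -3.122, 0.002]
force: [0.9, -0.1, -2.5]
opening: 38.6
grip_force: 61.4
```

Call:
drive_tool --rows '[[-1,[0,0,0.004],[0,0,0]],[-1,[0,0,0],[0,0,0]],[-1,[0,0,0],[0,0,0]],[-1,[0,0,0],[0,0,0]]]'

```text
clock: 31.35
ee_pos: [487.9, 261.6, 94.7]
eef_rot: [-0.335, -3.123, 0.001]
force: [-0.2, -1.0, -2.6]
opening: 38.4
grip_force: 61.4
```

Call:
drive_tool --rows '[[-1,[0,0,0.008],[0,0,0]],[-1,[0,0,0.006],[0,0,0]],[-1,[0,0,0],[0,0,0]],[-1,[0,0,0],[0,0,0]]]'

```text
clock: 31.85
ee_pos: [487.7, 261.5, 91.6]
eef_rot: [-0.335, -3.123, 0.001]
force: [-3.7, -1.2, 5.5]
opening: 38.2
grip_force: 62.3
```

Call:
drive_tool --rows '[[1,[0,0,0],[0,0,0]],[1,[0,0,0],[0,0,0]],[1,[0,0,0],[0,0,0]],[1,[0,0,0],[0,0,0]],[1,[0,0,0],[0,0,0]]]'

```text
clock: 32.48
ee_pos: [487.7, 261.4, 90.9]
eef_rot: [-0.335, -3.123, 0.001]
force: [0.7, 0.3, 0.2]
opening: 85.4
grip_force: 0.0
```

Call:
drive_tool --rows '[[1,[0,0,-0.04],[0,0,0]],[1,[0,0,-0.12],[0,0,0]],[1,[0,0,-0.16],[0,0,0]],[1,[0,0,-0.2],[0,0,0]],[1,[0.15,0,-0.15],[0,0,0]]]'

```text
clock: 33.1
ee_pos: [452.9, 269.8, 261.5]
eef_rot: [0.338, 3.121, 0.002]
force: [-0.7, 0.4, -0.3]
opening: 85.2
grip_force: 0.0
```

Call:
drive_tool --rows '[[1,[0.12,0,0],[0,0,0]],[1,[0,0,0],[0,0,0]],[1,[0,0,0],[0,0,0]],[1,[0,0,0],[0,0,0]]]'

```text
clock: 33.6
ee_pos: [422.5, 275.7, 258.3]
eef_rot: [-0.336, -3.123, 0.002]
force: [-0.1, 0.3, -0.6]
opening: 85.3
grip_force: 0.0
```

```bash
python3 wv.py 518.5 254; python3 wv.py 479 -209 top; python3 wv.py 502.6 107 top; python3 -c "
from h import *
snap('scene','s9.png'); print(ctrl.state()['force'],ctrl.state()['joint_velocities'].round(3))"
```

```text
valve [511.4 256.3] [ 48.8 116.4] yaw -12.9
valve [ 479.7 -207.7] [ 49.3 129.5] yaw -13.0
valve [503.7 108. ] [ 52.4 137.6] yaw -16.3
[-0.19932175 -0.72870762 -0.28822605] [ 0.001 -0.003 -0.002 -0.002  0.002  0.001]
```

View pics/s9.png

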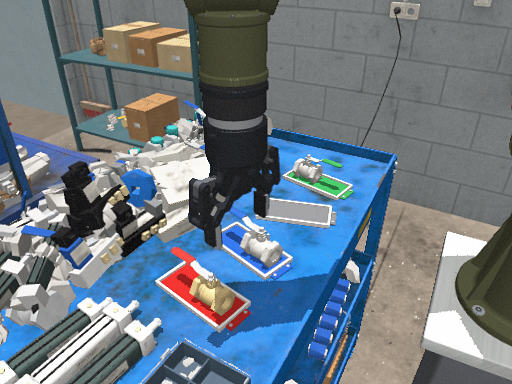

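Scene view: red valve in red tray (212,292), blue in blue (262,247), green in green (310,170), grey empty (297,212); arm is clear.

```bash
python3 -c "
from rig import ctrl
print(ctrl.sign_off())"
```

```text
the job is handed in; nothing more can be done
None
```

The job is handed in: each valve lies in its matching tray, the red one having gone by way of the grey tray, which is now empty; the arm is clear, the brass fittings were not approached, and the sign-off gave no verdict.

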